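# Lid the mill pots and lock them in the mixer carrier

## Task

Loosen the wing nut on the mixer carrier by at least a quarter turn (its thread may be the reverse kind, so try gently both ways and feel which one gives), swing the clamp frame up until it stands open, and set a lid on every pot in the carrier, knob up, fully seated and level, leaving the other ware on the bench where it is (a spare lid may stay over). Then swing the frame all the way down over the lids and turn the nut tight again; never have the frame off its seat while the nut is tight.

Things in the scene. Friction and masses are not known exactly. Their poses are not given: they have to be found in the camera images.
- carrier: metal carrier fixed to the bench, base 200 x 480 x 6 mm; four open cells in a row along its y (inside 64 mm square, centres y = -102, -34, 34, 102 mm, floor z = 10, walls to z = 36 mm). Origin on the bench under the row's middle; x away from the robot to the hinge side, y along the row to the nut. Hinge posts 134 mm high at x = 85, y = -165 and 165 mm; nut post at x = -20, y = 245 mm.
- frame (a joint): angle of the clamp frame, rad: 0 shut over the pots, growing as its front swings up and back, stop at 1.75. Friction (about 0.35 N m) holds it at any angle. Side arms at y = -150 and 150 mm, a slat 26 mm wide over the pots (6 mm above the knobs of seated lids), a front rod. Opened to 1.65 it leaves room for a gripper over the pots. Move it only with the nut a quarter turn loose.
- frame_rod (a point): middle of the frame's front rod, the handle: steel, 12 mm thick, 300 mm long, along the carrier's y; 155 mm from the hinge line; shut, it is 126 mm above the bench, with 55 mm free between it and the slat. Wide open, it stands 280 mm above the bench at the hinge side, so reach the pots from the front (-x).
- frame_hinge (a point): middle of the frame's hinge line, which runs along the carrier's y axis, 126 mm above the bench, 85 mm behind the row of pots; turns with the carrier only.
- nut_grip (a point): black wing nut at the carrier's +y end: upright wing 54 long, 13 thick, 30 mm high, steel keeper arm below it. Its thread may be reverse (left-hand); nobody has noted which. Point on its vertical axis, 156 mm above the bench (wing 140 to 170 mm, keeper arm below 137 mm); x runs along the wing (the carrier's x when tight), z up; turns with the nut.
- nut (a joint): turn of the wing nut, rad: about 0 tight (a hard stop: it will not turn further that way), growing as it loosens, up to 2.6. Which way round that is must be felt. It turns with about 0.12 N m of friction; loosened means more than a quarter turn (1.57), tight less than 0.2.
- pot_1: white stoneware pot standing in a cell of the carrier, with about 4 mm play: 56 mm across the rim, 70 mm high, wall 4 mm (mouth 48 mm). Two or three of pot_1 to pot_4 are there. Origin: centre of its underside; z up through the mouth.
- pot_2: white stoneware pot standing in a cell of the carrier, with about 4 mm play: 56 mm across the rim, 70 mm high, wall 4 mm (mouth 48 mm). Two or three of pot_1 to pot_4 are there. Origin: centre of its underside; z up through the mouth.
- pot_3: white stoneware pot standing in a cell of the carrier, with about 4 mm play: 56 mm across the rim, 70 mm high, wall 4 mm (mouth 48 mm). Two or three of pot_1 to pot_4 are there. Origin: centre of its underside; z up through the mouth.
- pot_4: white stoneware pot standing in a cell of the carrier, with about 4 mm play: 56 mm across the rim, 70 mm high, wall 4 mm (mouth 48 mm). Two or three of pot_1 to pot_4 are there. Origin: centre of its underside; z up through the mouth.
- lid_1: white stoneware lid, about 70 g, at the start on the plywood board: a lip 40 mm across, 6 mm high below, that goes inside a pot's mouth; a disc 62 mm across, 7 mm thick that rests on the rim; a round knob 20 mm across, 26 mm high on top (z = 13 to 39 mm). Origin: centre of the lip's underside; z up through the knob. Seated, its origin is 64 mm above the pot's. Any lid fits any pot.
- lid_2: white stoneware lid, about 70 g, at the start on the plywood board: a lip 40 mm across, 6 mm high below, that goes inside a pot's mouth; a disc 62 mm across, 7 mm thick that rests on the rim; a round knob 20 mm across, 26 mm high on top (z = 13 to 39 mm). Origin: centre of the lip's underside; z up through the knob. Seated, its origin is 64 mm above the pot's. Any lid fits any pot.
- lid_3: white stoneware lid, about 70 g, at the start on the plywood board: a lip 40 mm across, 6 mm high below, that goes inside a pot's mouth; a disc 62 mm across, 7 mm thick that rests on the rim; a round knob 20 mm across, 26 mm high on top (z = 13 to 39 mm). Origin: centre of the lip's underside; z up through the knob. Seated, its origin is 64 mm above the pot's. Any lid fits any pot.
- lid_4: white stoneware lid, about 70 g, at the start on the plywood board: a lip 40 mm across, 6 mm high below, that goes inside a pot's mouth; a disc 62 mm across, 7 mm thick that rests on the rim; a round knob 20 mm across, 26 mm high on top (z = 13 to 39 mm). Origin: centre of the lip's underside; z up through the knob. Seated, its origin is 64 mm above the pot's. Any lid fits any pot.
- board: plywood ware board fixed to the bench, 260 x 250 x 12 mm, the lids lie on it. Origin: centre of its underside.
- tile: small terracotta test tile lying on the board among the lids, 45 x 22 x 12 mm; to be left alone. Origin: centre of its underside.
- bowl: terracotta bowl, 100 mm across, 50 mm high; leave alone. Origin: centre of its underside.
- glaze: closed glaze jar, 60 mm across, 120 mm high; leave alone. Origin: centre of its underside.
- block: cork block 90 x 50 x 30 mm; leave alone. Origin: centre of its underside.
- rib: wooden spatula lying on the bench; leave alone.
- kilnring: terracotta ring 60 mm across, 20 mm high; leave alone. Origin: centre of its underside.

How it is judged:
By the outcome, as a careful person would: the job done as asked, in the order asked, and still so for the second after the job is handed in, with the robot touching nothing.
Of pot_1, pot_2, pot_3, pot_4 only 2 to 3 are there at a start; the rules pass over those that are not, and their reading is None.
At some moment in a run one of lid_1, lid_2, lid_3, lid_4 may be knocked a few centimetres aside while the robot is not near it.
Once in a run the grip may slacken for a moment while it holds something.
It also fails if it takes over 210 s, if anything falls off the work surface, if the arm or the gripper's body presses on something with over 40 N, if the wrist force passes 120 N, or if a joint passes its speed limit or range.

## Robot

A 6-joint arm with a two-finger parallel gripper is mounted at the origin on the work surface. World frame = base frame: x ahead of the robot, y to its left, z up, the work surface at z = 0. Lengths are in m, angles in degrees, forces in N, time in s.
With the tool pointing down it reaches from about 0.25 to 0.85 m from the base axis. Payload 12.5 kg.
Tool frame: the origin (TCP) lies between the finger pads; the fingertips stand ctrl.tips_ahead ahead of it and the grasp point (between the pads) lies 8 mm behind it (ctrl.tips_ahead is the distance from the TCP to the fingertips, in m); z points along the fingers, y is the line along which they close (so a half turn about z gives the same grasp; the last joint's range is limited). The gripper opens to 93 mm and grips with 3 to 60 N. Pads are 15 mm wide; open, the fingers measure 128 mm over their backs; the gripper's body (75 mm by 188 mm) begins 65 mm behind the grasp point.
Start: joints at [69.064, 20.094, 94.641, -0, 65.266, -4.847], TCP at [0.152, 0.528, 0.23] pointing down, gripper open.
Joint ranges: [-157.81, 157.81], [-45, 120.19], [0.68, 151.7], [-89.99, 269.99], [4.06, 180], [-164.3, 164.3]. Speed limits (degrees/s): [127.2, 127.2, 159.86, 180, 180, 180].

## Interface

Orientations are given as [roll, pitch, yaw] about the fixed x, y, z axes, in that order (R = Rz(yaw) Ry(pitch) Rx(roll)).
In Python, from rig import ctrl gives the robot as it stands.
- The arm moves only by the shell command python3 jog.py 'ROWS' [FORCE]. ROWS is a JSON list of rows, 1 to 12 of them, each of 5 numbers: dx, dy, dz in m, then a turn about the tool's z in degrees, then the finger opening in m; each row is the pose to reach, as a shift and turn from the pose commanded when the command began, along the tool's axes at that moment; what a row does not reach only later rows make up. A row lasts 1/12 s, in which the tool goes at most 0.0417 m and 7.16 degrees, less where a joint would pass 70% of its speed; a pose out of reach is approached as far as the arm can. The fingers move at their own pace and stop on an object; FORCE is the grip in N (left out, the last holds). Time passes only in rows, so rows that do not move let the fingers close. It prints the time, the measured TCP pose, the force, the opening and the grip force at its end.
- ctrl.state(): the state, without advancing time (a new reading comes with each control period).
- ctrl.get_image(name): name is "side" or "top" or "wrist"; returns a dict with "pixels" (480x640x3 uint8, red, green, blue), "fovy" (degrees; the focal length in pixels is half the picture's height over the tangent of half this angle, whatever the lens; pixels are square), "cx", "cy" (the principal point, pixels), "R" (3x3) and "t" (3): a world point X has camera coordinates R X + t. Camera axes: x right, y down, z forward; pixel columns grow to the right and rows downward; lengths in m; the calibration is good to about 2 mm. The wrist camera is an equidistant fisheye: a pixel r from the principal point sees the ray r / f radians off the axis. A picture is of the moment at which its call begins. There is no depth.
- ctrl.sign_off(): hands the job in; it is judged then, once.
The state is a dict: "time": time; "qpos": joint angles; "joint_velocities": joint speeds; "joint_torque": joint torques, N m; "tcp_pos": TCP position; "eef_rot": TCP orientation; "contact_force": force on the tool from outside, world axes, zero at the start; "torque": the same for the moment, N m; "gripper_width": finger opening in m; "gripper_force": force on a finger pad.
Only numpy, scipy, OpenCV 4.12 (cv2) and the standard library are available. Lean on these libraries where they do the work, as an engineer would, in place of code of your own. Each camera call takes 0.05 s, during which the arm holds its last target. There are 200 camera calls.

## Working session

There is one attempt and no reset: what is moved stays moved. The work goes in short steps, Python scripts to look and compute and a shell command to move; the robot and the scene stay as the last step left them, time stands still between calls to the robot, and variables do not carry over. Pictures are saved under pics/ and viewed, at most 14 in all, crops included, and the job is handed in when it is done.

```bash
ls; mkdir -p pics; cat > h.py <<'E'
import numpy as np,cv2
from rig import ctrl
def snap(n,f):
    im=ctrl.get_image(n); cv2.imwrite('pics/'+f+'.png',im['pixels'][:,:,::-1]); np.save('pics/'+f+'.npy',im,allow_pickle=True); return im
def ld(f): return np.load('pics/'+f+'.npy',allow_pickle=True).item()
def foc(im): return 240/np.tan(np.radians(im['fovy'])/2)
def ray(im,u,v,fish=False):
    f=foc(im); a=np.array([u-im['cx'],v-im['cy']])/f
    if fish:
        r=np.hypot(*a); d=np.r_[a/max(r,1e-9)*np.sin(r),np.cos(r)]
    else: d=np.r_[a,1]
    R=np.array(im['R']);t=np.array(im['t'])
    d=R.T@d; return -R.T@t,d/np.linalg.norm(d)
def atz(im,u,v,z,fish=False):
    o,d=ray(im,u,v,fish); return o+d*(z-o[2])/d[2]
def tri(rays):
    A=0;b=0
    for o,d in rays:
        P=np.eye(3)-np.outer(d,d);A=A+P;b=b+P@o
    x=np.linalg.solve(A,b); return x,[np.linalg.norm((np.eye(3)-np.outer(d,d))@(x-o)) for o,d in rays]
def proj(im,X,fish=False):
    c=np.array(im['R'])@np.array(X)+np.array(im['t']); f=foc(im)
    if fish:
        r=np.hypot(c[0],c[1]); th=np.arctan2(r,c[2]); return np.array([im['cx'],im['cy']])+f*th*c[:2]/max(r,1e-9)
    return np.array([im['cx'],im['cy']])+f*c[:2]/c[2]
E
python3 - <<'E'
from h import *
for n in ['side','top','wrist']:
    im=snap(n,n+'0'); print(n,im['fovy'],im['cx'],im['cy'],np.round(-np.array(im['R']).T@im['t'],3),np.round(im['R'],2).tolist())
print(ctrl.state(),ctrl.tips_ahead)
E
```

```text
jog.py
pics
rig.py
side 45.74437949782481 322.28777526925376 240.21805406299706 [ 0.225 -0.967  1.025] [[0.93, -0.36, -0.01], [-0.25, -0.62, -0.74], [0.26, 0.7, -0.67]]
top 43.3485837742081 328.53016126884 241.73355523083168 [ 0.431 -0.048  1.622] [[0.02, -1.0, -0.02], [-1.0, -0.02, -0.09], [0.09, 0.02, -1.0]]
wrist 65.70646984690485 318.4146304174766 235.6591167046369 [0.078 0.55  0.384] [[0.28, 0.96, 0.0], [0.92, -0.27, 0.27], [0.26, -0.08, -0.96]]
{'time': 0.15, 'qpos': array([ 6.90653591e+01,  2.01189691e+01,  9.46667140e+01, -4.16013525e-03,
        6.52672111e+01, -4.84674778e+00]), 'joint_velocities': array([-0.06614382, -0.0656926 , -0.11397969, -0.01383937, -0.05883952,
        0.03089458]), 'joint_torque': array([ 1.02634232e-03, -4.97464335e+01, -2.85345894e+01,  6.99396129e-02,
        2.44739384e-02, -1.29972381e-05]), 'tcp_pos': array([0.15230895, 0.52822781, 0.22922066]), 'eef_rot': array([-1.79946976e+02, -7.05681518e-04,  1.63913849e+02]), 'contact_force': array([ 0.18097177, -0.20912345, -0.49274648]), 'torque': array([-0.04973115,  0.03075946, -0.00444373]), 'gripper_force': 0.0, 'gripper_width': 0.0929842510273748} 0.011
```

View pics/top0.png

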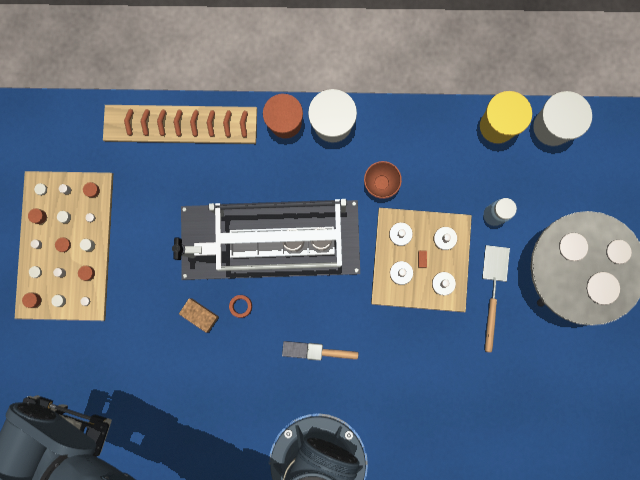

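View pics/side0.png

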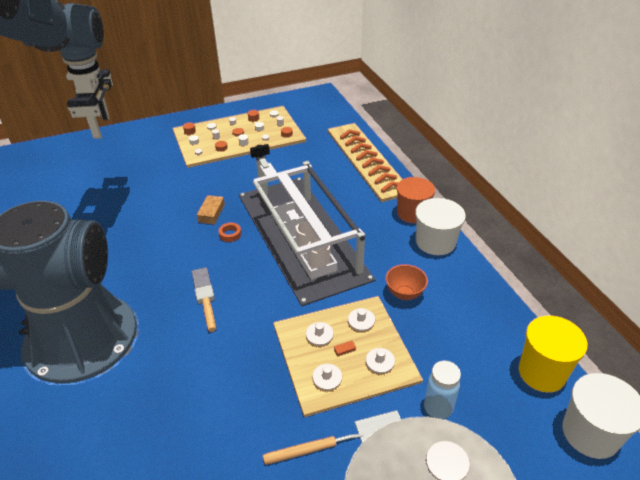

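Top: carrier about (270,240) with nut at (178,249) on the left (+y), lids at (401,233), (446,238), (401,272), (444,283), and pots seen near (292,247) and (320,246). I need crops for detail.

```bash
python3 - <<'E'
from h import *
a=cv2.imread('pics/top0.png')[190:290,160:360]; b=cv2.imread('pics/side0.png')[135:300,230:430]
a=cv2.resize(a,None,fx=4,fy=4,interpolation=cv2.INTER_CUBIC);cv2.imwrite('pics/c1.png',a)
b=cv2.resize(b,None,fx=3.5,fy=3.5,interpolation=cv2.INTER_CUBIC);cv2.imwrite('pics/c2.png',b)
E
```

```text
(no output)
```

View pics/c1.png

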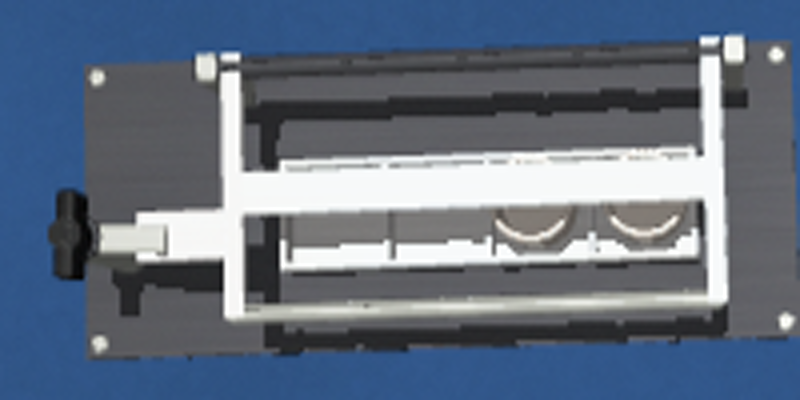

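View pics/c2.png

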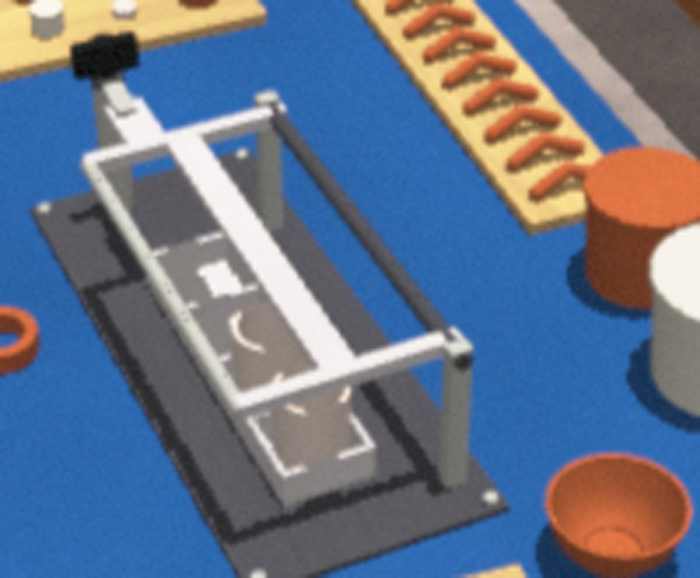

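Two pots, in the cells at y=-102 and y=-34 (crop c1 (645,215), (537,215)); the two +y cells are empty. Nut at c1 (69,234) / c2 (104,56); corner studs at c1 (97,76), (98,344), (776,54), (786,321).

```bash
python3 - <<'E'
from h import *
t=ld('top0');s=ld('side0')
T=lambda u,v:(160+u/4,190+v/4); S=lambda u,v:(230+u/3.5,135+v/3.5)
c=[atz(t,*T(*p),.008) for p in [(97,76),(98,344),(776,54),(786,321)]]
cs=[atz(s,*S(*p),.008) for p in [(242,155),(43,209),(491,497),(258,576)]]
print(np.round(c,4));print(np.round(cs,4))
def tt(a,b): x,e=tri([ray(t,*a),ray(s,*b)]);print(np.round(x,4),np.round(e,4));return x
nut=tt(T(69,234),S(104,52))
# rod ends at frame corners (top)
tt(T(230,315),S(92,160)); tt(T(718,297),S(240,400)); tt(T(734,45),S(458,340)); tt(T(206,65),S(267,98))
# lids knob tops
L=[((401,233),(319,326)),((446,238),(361,313)),((401,272),(327,371)),((444,283),(380,354))]
for a,b in [((402,233),(361,313)),((446,238),(380,352)),((402,272),(319,326)),((444,283),(327,369))]: tt(a,b)
m=(np.mean(c,0)+np.mean(cs,0))/2
for C in (c,cs):
  C=np.array(C);m=C.mean(0); d=(C[0]+C[1]-C[2]-C[3]);print('ctr',m,'yaw(y-axis)',np.degrees(np.arctan2(-d[0],d[1])),np.linalg.norm(d)/2)
E
```

```text
[[ 0.6626  0.3767  0.008 ]
 [ 0.4813  0.3682  0.008 ]
 [ 0.686  -0.0827  0.008 ]
 [ 0.506  -0.0924  0.008 ]]
[[ 0.6637  0.3786  0.008 ]
 [ 0.4824  0.3691  0.008 ]
 [ 0.6888 -0.0796  0.008 ]
 [ 0.5088 -0.0886  0.008 ]]
[0.5433 0.3496 0.1602] [0.0001 0.0001]
[0.4999 0.2546 0.1303] [0.0028 0.0028]
[ 0.5149 -0.047   0.1346] [0.0008 0.0008]
[ 0.6699 -0.0537  0.1417] [0.0001 0.0001]
[0.6527 0.2752 0.135 ] [0.0002 0.0002]
[ 0.6039 -0.2087  0.047 ] [0.0002 0.0002]
[ 0.5942 -0.3235  0.0498] [0.0014 0.0014]
[ 0.502  -0.2096  0.0485] [0.0001 0.0001]
[ 0.4765 -0.3192  0.0456] [0.0008 0.0008]
ctr [0.58399198 0.1424666  0.008     ] yaw(y-axis) 2.991178224827658 0.4606594220654827
ctr [0.58592394 0.14487583 0.008     ] yaw(y-axis) 3.2148889239761003 0.4586728320200367
```

```bash
cat >> h.py <<'E'
from scipy.spatial.transform import Rotation as Ro
O=np.array([.5765,.1063,0]);YAW=3.05
def c2w(x,y,z=0): return O+Ro.from_euler('z',YAW,degrees=True).apply([x,y,z])
def go(p,yaw=None):
    s=ctrl.state(); R=Ro.from_euler('xyz',s['eef_rot'],degrees=True)
    d=R.inv().apply(np.array(p)-s['tcp_pos']); y=s['eef_rot'][2]
    t=0 if yaw is None else -((yaw-y+180)%360-180)
    print('t',round(s['time'],1),'delta',np.round(d,4),'turn',round(t,1),'J6',round(s['qpos'][5],1),'f',np.round(s['contact_force'],1),'tau',np.round(s['torque'],2),'w',round(s['gripper_width'],4))
E
python3 -c "
from h import *
print(c2w(-.02,.245)); go([.5435,.3497,.23],183.05)"
```

```text
[0.54349252 0.34988881 0.        ]
t 0.1 delta [-0.4253 -0.0631 -0.0007] turn -19.1 J6 -4.8 f [ 0.2 -0.2 -0.5] tau [-0.05  0.03 -0.  ] w 0.093
```

```bash
python3 jog.py '[[-0.425,-0.063,0,-19,0.093],[-0.425,-0.063,0,-19,0.093],[-0.425,-0.063,0,-19,0.093],[-0.425,-0.063,0,-19,0.093],[-0.425,-0.063,0,-19,0.093],[-0.425,-0.063,0,-19,0.093],[-0.425,-0.063,0,-19,0.093],[-0.425,-0.063,0,-19,0.093],[-0.425,-0.063,0,-19,0.093],[-0.425,-0.063,0,-19,0.093],[-0.425,-0.063,0,-19,0.093],[-0.425,-0.063,0,-19,0.093]]' 20
python3 jog.py '[[0,0,0,0,0.05],[0,0,0,0,0.05],[0,0,0,0,0.05]]'
python3 - <<'E'
from h import *
go([.5435,.3497,.152],183.05)
a=snap('wrist','w1'); snap('top','t1'); snap('side','s1')
print(proj(a,[.5435,.3497,.17],True))
E
```

```text
time: 1.15
tcp_pos: [0.5466, 0.3476, 0.2288]
eef_rot: [-180.0, 0.0, -177.3]
contact_force: [0.2, -0.0, -0.4]
gripper_width: 0.0932
gripper_force: 0.0
time: 1.4
tcp_pos: [0.5422, 0.3509, 0.2296]
eef_rot: [-180.0, -0.0, -177.0]
contact_force: [0.3, 0.6, 1.2]
gripper_width: 0.0774
gripper_force: 0.0
t 1.4 delta [-0.0013 -0.0012  0.0776] turn -0.1 J6 -64.2 f [0.3 0.6 1.2] tau [0.05 0.02 0.01] w 0.0774
[315.48963395 263.00096323]
```

View pics/w1.png

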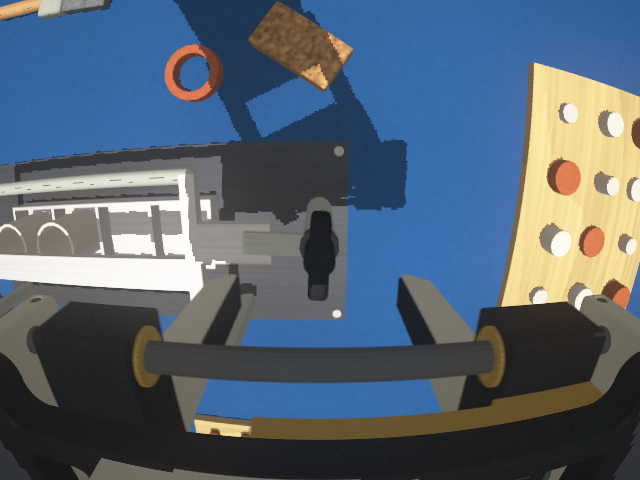

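Wing nut at about (319,254) in the wrist view, wing spanning rows 210–300 along carrier x; fingers are straddling correctly. Cross-check against the other views.

```bash
python3 - <<'E'
from h import *
w=ld('w1');t=ld('top0');s=ld('side0')
print(np.round(-np.array(w['R']).T@w['t'],3))
rw=ray(w,319,252,True)
for rs in ([rw,ray(t,177.2,248.5)],[rw,ray(s,259.7,150)],[rw,ray(t,177.2,248.5),ray(s,259.7,150)]):
    x,e=tri(rs);print(np.round(x,4),np.round(e,4))
for z in (.156,.17): print(atz(w,319,252,z,True))
# post bases/known: base studs in wrist
for p in [(339,151),(337,314)]: print(atz(w,*p,.008,True))
E
```

```text
[0.465 0.347 0.385]
[0.5436 0.3523 0.1492] [0.0006 0.0006]
[0.5422 0.3517 0.1578] [0.0018 0.0018]
[0.5426 0.3512 0.1577] [0.0022 0.0011 0.0015]
[0.54091495 0.35176253 0.156     ]
[0.53626367 0.35148069 0.17      ]
[0.48237159 0.36926665 0.008     ]
[0.66366954 0.37917674 0.008     ]
```

```bash
python3 jog.py '[[0,0,0.03,0,0.04],[0,0,0.06,0,0.04],[0,0,0.077,0,0.04],[0,0,0.077,0,0.04]]'
python3 jog.py '[[0,0,0,0,0],[0,0,0,0,0],[0,0,0,0,0],[0,0,0,0,0],[0,0,0,0,0],[0,0,0,0,0]]' 25
python3 -c "
from h import *
go([.543,.351,.152],183.05)"
python3 jog.py '[[0,0,0,3,0],[0,0,0,6,0],[0,0,0,6,0],[0,0,0,6,0]]'
python3 -c "
from h import *
go([.543,.351,.152],183.05)"
```

```text
time: 1.88
tcp_pos: [0.542, 0.3494, 0.1498]
eef_rot: [-179.8, -0.2, -177.0]
contact_force: [0.3, -0.1, 0.5]
gripper_width: 0.0414
gripper_force: 0.0
time: 2.38
tcp_pos: [0.5434, 0.3511, 0.1534]
eef_rot: [179.9, 0.1, -177.1]
contact_force: [-0.1, 5.5, 1.3]
gripper_width: 0.0132
gripper_force: 24.7
t 2.4 delta [ 0.0004 -0.0001  0.0014] turn -0.1 J6 -64.2 f [-0.1  5.5  1.3] tau [ 0.89  0.13 -0.1 ] w 0.0132
time: 2.72
tcp_pos: [0.5433, 0.3512, 0.1534]
eef_rot: [179.9, 0.0, 176.9]
contact_force: [-1.9, 4.8, 1.4]
gripper_width: 0.0126
gripper_force: 24.9
t 2.7 delta [ 0.0002 -0.0002  0.0014] turn -6.2 J6 -58.2 f [-1.9  4.8  1.4] tau [ 0.95  0.28 -0.08] w 0.0126
```

```bash
python3 jog.py '[[0,0,0,-3,0],[0,0,0,-6,0],[0,0,0,-6,0]]'
python3 -c "
from h import *
go([.543,.351,.152],183.05)"
python3 jog.py '[[0,0,0,-2,0],[0,0,0,-4,0],[0,0,0,-4,0],[0,0,0,-4,0]]'
python3 -c "
from h import *
go([.543,.351,.152],183.05)"
```

```text
time: 2.97
tcp_pos: [0.5433, 0.3511, 0.1534]
eef_rot: [179.9, 0.1, -176.9]
contact_force: [-2.0, 5.2, 2.0]
gripper_width: 0.0128
gripper_force: 24.9
t 3.0 delta [ 0.0003 -0.0001  0.0014] turn 0.1 J6 -64.4 f [-2.   5.2  2. ] tau [0.8  0.25 0.04] w 0.0128
time: 3.3
tcp_pos: [0.5433, 0.3511, 0.1534]
eef_rot: [179.9, 0.1, -173.1]
contact_force: [-2.7, 4.2, 1.7]
gripper_width: 0.0133
gripper_force: 26.0
t 3.3 delta [ 0.0003 -0.0001  0.0014] turn 3.8 J6 -68.2 f [-2.7  4.2  1.7] tau [ 0.88  0.25 -0.55] w 0.0133
```

CCW meets the stop (0.55 N m); positive tool turn (clockwise) gives: reverse thread. Loosen.

```bash
python3 jog.py '[[0,0,0,7,0],[0,0,0,14,0],[0,0,0,21,0],[0,0,0,28,0],[0,0,0,35,0],[0,0,0,42,0],[0,0,0,49,0],[0,0,0,56,0],[0,0,0,60,0],[0,0,0,60,0]]' 30
python3 -c "
from h import *
go([.543,.351,.152],183.05)"
python3 jog.py '[[0,0,0,7,0],[0,0,0,14,0],[0,0,0,21,0],[0,0,0,28,0],[0,0,0,35,0],[0,0,0,42,0],[0,0,0,49,0],[0,0,0,54,0],[0,0,0,54,0]]'
python3 -c "
from h import *
go([.543,.351,.152],183.05)"
```

```text
time: 4.13
tcp_pos: [0.5437, 0.3519, 0.1534]
eef_rot: [179.8, -0.1, 126.7]
contact_force: [1.5, 10.2, -0.8]
gripper_width: 0.0129
gripper_force: 29.9
t 4.1 delta [-0.0003 -0.0011  0.0014] turn -56.4 J6 -8.0 f [ 1.5 10.2 -0.8] tau [ 1.61 -0.19 -0.15] w 0.0129
time: 4.88
tcp_pos: [0.5445, 0.352, 0.1534]
eef_rot: [179.8, -0.3, 72.6]
contact_force: [6.2, 11.4, -3.7]
gripper_width: 0.0129
gripper_force: 29.9
t 4.9 delta [-0.0014 -0.0012  0.0014] turn -110.5 J6 46.1 f [ 6.2 11.4 -3.7] tau [ 1.78 -0.88 -0.15] w 0.0129
```

```bash
python3 jog.py '[[0,0,0,0,0.05],[0,0,0,0,0.05],[0,0,0,0,0.05],[0,0,-0.04,0,0.05],[0,0,-0.08,0,0.05],[0,0,-0.08,0,0.05]]'
python3 -c "
from h import *
print(c2w(-.07,0,.126)); go(c2w(-.07,0,.22),93.05)"
```

```text
time: 5.38
tcp_pos: [0.5456, 0.3513, 0.2406]
eef_rot: [179.6, -0.4, 72.9]
contact_force: [0.4, 1.2, 1.1]
gripper_width: 0.0475
gripper_force: 0.0
[0.50659916 0.10257548 0.126     ]
t 5.4 delta [-0.2493  0.0356  0.019 ] turn -20.1 J6 45.8 f [0.4 1.2 1.1] tau [-0.07  0.11 -0.  ] w 0.0475
```

```bash
python3 jog.py '[[-0.249,0.036,0.02,-20,0.04],[-0.249,0.036,0.02,-20,0.04],[-0.249,0.036,0.02,-20,0.04],[-0.249,0.036,0.02,-20,0.04],[-0.249,0.036,0.02,-20,0.04],[-0.249,0.036,0.02,-20,0.04],[-0.249,0.036,0.02,-20,0.04],[-0.249,0.036,0.02,-20,0.04],[-0.249,0.036,0.02,-20,0.04]]'
python3 - <<'E'
from h import *
go(c2w(-.07,0,.118),93.05)
w=snap('wrist','w2')
for X in [c2w(-.07,y,.126) for y in (-.1,0,.1)]+[c2w(0,y,.08) for y in(-.102,-.034)]: print(proj(w,X,True))
E
```

```text
time: 6.13
tcp_pos: [0.5047, 0.1017, 0.2129]
eef_rot: [180.0, -0.0, 92.9]
contact_force: [-0.1, 0.7, -0.4]
gripper_width: 0.0399
gripper_force: 0.0
t 6.1 delta [0.0008 0.0018 0.0949] turn -0.2 J6 3.3 f [-0.1  0.7 -0.4] tau [-0.05  0.08 -0.03] w 0.0399
[322.80654641 366.34436515]
[323.02847208 245.59903917]
[322.8479256   95.72670039]
[398.85983567 336.60754798]
[405.22937757 267.3465005 ]
```

View pics/w2.png

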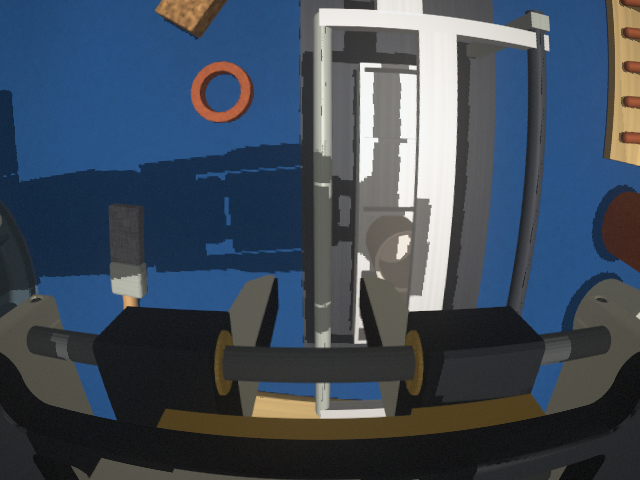

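Rod at column ~322, matching the prediction; fingers straddle it. Descend and grip, then lift a bit.

```bash
python3 jog.py '[[0,0.001,0.03,0,0.04],[0,0.001,0.06,0,0.04],[0,0.001,0.09,0,0.04],[0,0.001,0.094,0,0.04],[0,0.001,0.094,0,0.04]]'
python3 jog.py '[[0,0,0,0,0],[0,0,0,0,0],[0,0,0,0,0],[0,0,0,0,0],[0,0,0,0,0],[0,0,0,0,0]]' 30
python3 jog.py '[[0,0,-0.01,0,0],[0,0.001,-0.02,0,0],[0,0.001,-0.02,0,0]]'
python3 -c "
from h import *
s=ctrl.state()
import math
for th in (.1,.13,.4,.7,1.0,1.3,1.5,1.6,1.7,1.75):
    p=c2w(.085-.155*math.cos(th),0,.126+.155*math.sin(th)-.008); print(th,p)
    go(p,93.05)
"
```

```text
time: 6.6
tcp_pos: [0.5049, 0.1025, 0.1176]
eef_rot: [-179.8, 0.0, 93.0]
contact_force: [0.6, -0.6, 0.9]
gripper_width: 0.0398
gripper_force: 0.0
time: 7.1
tcp_pos: [0.5075, 0.1018, 0.1199]
eef_rot: [179.7, -0.0, 92.9]
contact_force: [7.3, 0.6, 0.1]
gripper_width: 0.0109
gripper_force: 30.0
time: 7.35
tcp_pos: [0.509, 0.1018, 0.141]
eef_rot: [179.6, -0.0, 92.9]
contact_force: [7.3, 1.0, -1.1]
gripper_width: 0.0111
gripper_force: 30.0
0.1 [0.50737241 0.10261668 0.13347418]
t 7.3 delta [ 0.0009 -0.0017  0.0075] turn -0.1 J6 3.3 f [ 7.3  1.  -1.1] tau [ 0.06 -1.14  0.05] w 0.0111
0.13 [0.50790521 0.10264507 0.13809329]
t 7.3 delta [ 0.0009 -0.0011  0.0029] turn -0.1 J6 3.3 f [ 7.3  1.  -1.1] tau [ 0.06 -1.14  0.05] w 0.0111
0.4 [0.51881737 0.1032265  0.17835984]
t 7.3 delta [ 0.0009  0.0101 -0.0373] turn -0.1 J6 3.3 f [ 7.3  1.  -1.1] tau [ 0.06 -1.14  0.05] w 0.0111
0.7 [0.54299699 0.10451486 0.21785374]
t 7.3 delta [ 0.001   0.0345 -0.0766] turn -0.1 J6 3.3 f [ 7.3  1.  -1.1] tau [ 0.06 -1.14  0.05] w 0.0111
1.0 [0.57775137 0.10636668 0.248428  ]
t 7.3 delta [ 0.0011  0.0696 -0.107 ] turn -0.1 J6 3.3 f [ 7.3  1.  -1.1] tau [ 0.06 -1.14  0.05] w 0.0111
1.3 [0.61997601 0.10861653 0.26735152]
t 7.3 delta [ 0.0012  0.112  -0.1256] turn -0.1 J6 3.3 f [ 7.3  1.  -1.1] tau [ 0.06 -1.14  0.05] w 0.0111
1.5 [0.65043086 0.11023925 0.27261172]
t 7.3 delta [ 0.0013  0.1425 -0.1307] turn -0.1 J6 3.3 f [ 7.3  1.  -1.1] tau [ 0.06 -1.14  0.05] w 0.0111
1.6 [0.66589911 0.11106344 0.27293391]
t 7.3 delta [ 0.0013  0.158  -0.1309] turn -0.1 J6 3.3 f [ 7.3  1.  -1.1] tau [ 0.06 -1.14  0.05] w 0.0111
1.7 [0.6813222  0.11188523 0.27170805]
t 7.3 delta [ 0.0014  0.1734 -0.1296] turn -0.1 J6 3.3 f [ 7.3  1.  -1.1] tau [ 0.06 -1.14  0.05] w 0.0111
1.75 [0.6889686  0.11229265 0.27051782]
t 7.3 delta [ 0.0014  0.1811 -0.1284] turn -0.1 J6 3.3 f [ 7.3  1.  -1.1] tau [ 0.06 -1.14  0.05] w 0.0111
```

```bash
python3 jog.py '[[0,0.004,-0.02,0,0],[0,0.01,-0.038,0,0],[0,0.021,-0.058,0,0],[0,0.034,-0.077,0,0],[0,0.051,-0.093,0,0],[0,0.07,-0.108,0,0],[0,0.09,-0.118,0,0],[0,0.112,-0.126,0,0],[0,0.13,-0.13,0,0],[0,0.145,-0.131,0,0],[0,0.16,-0.131,0,0],[0,0.172,-0.13,0,0]]'
python3 jog.py '[[0,0,0,0,0],[0,0,0,0,0],[0,0,0,0,0]]'
python3 - <<'E'
from h import *
go(c2w(.097,0,.272),93.05); snap('side','s2');snap('top','t2')
a=cv2.imread('pics/s2.png')[80:330,200:470];b=cv2.imread('pics/t2.png')[100:350,160:480]
cv2.imwrite('pics/c3.png',cv2.resize(np.hstack([a,b]),None,fx=1.35,fy=1.35))
E
```

```text
time: 8.35
tcp_pos: [0.6796, 0.1105, 0.2715]
eef_rot: [179.8, -0.0, 92.9]
contact_force: [-3.8, 0.8, 9.3]
gripper_width: 0.0113
gripper_force: 30.0
time: 8.6
tcp_pos: [0.6798, 0.1105, 0.2712]
eef_rot: [179.7, -0.0, 92.9]
contact_force: [3.5, 1.0, 8.7]
gripper_width: 0.0112
gripper_force: 30.0
t 8.6 delta [ 0.0013 -0.0064 -0.0008] turn -0.1 J6 2.5 f [3.5 1.  8.7] tau [ 0.01 -0.56  0.07] w 0.0112
```

View pics/c3.png

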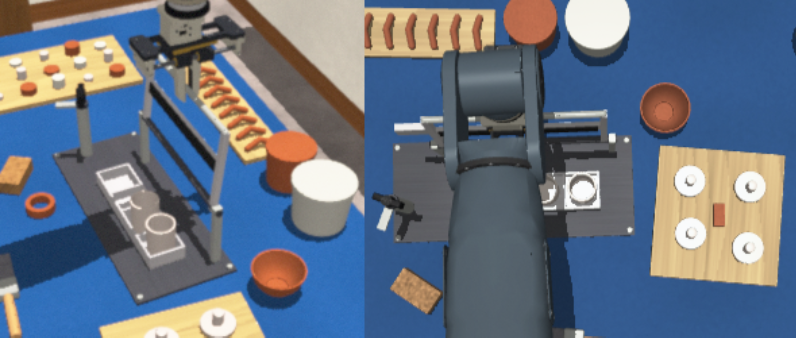

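Frame stands open just past vertical (~1.69), two pots visible in the -y cells. Release, rise, and go look at the pots.

```bash
python3 jog.py '[[0,0,0,0,0.05],[0,0,0,0,0.05],[0,0,0,0,0.05],[0,0,-0.03,0,0.05],[0,0,-0.06,0,0.05],[0,0,-0.06,0,0.05]]'
python3 -c "
from h import *
go(c2w(-.02,-.068,.33),183.05)"
```

```text
time: 9.2
tcp_pos: [0.6795, 0.1105, 0.3347]
eef_rot: [179.6, -0.0, 92.9]
contact_force: [-0.3, -0.8, 0.5]
gripper_width: 0.0465
gripper_force: 0.0
t 9.2 delta [-0.067  -0.123   0.0037] turn -90.1 J6 2.5 f [-0.3 -0.8  0.5] tau [-0.1   0.05 -0.03] w 0.0465
```

```bash
python3 jog.py '[[-0.067,-0.123,0,-7,0.05],[-0.067,-0.123,0,-14,0.05],[-0.067,-0.123,0,-21,0.05],[-0.067,-0.123,0,-28,0.05],[-0.067,-0.123,0,-35,0.05],[-0.067,-0.123,0,-42,0.05],[-0.067,-0.123,0,-49,0.05],[-0.067,-0.123,0,-56,0.05],[-0.067,-0.123,0,-63,0.05],[-0.067,-0.123,0,-70,0.05],[-0.067,-0.123,0,-77,0.05],[-0.067,-0.123,0,-84,0.05]]'
python3 jog.py '[[0,0,0.03,-6,0.05],[0,0,0.07,-6,0.05],[0,0,0.07,-6,0.05],[0,0,0.07,-6,0.05]]'
python3 - <<'E'
from h import *
go(c2w(-.02,-.068,.26),183.05)
w=snap('wrist','w3')
for y in(-.102,-.034): print(proj(w,c2w(0,y,.08),True))
E
```

```text
time: 10.2
tcp_pos: [0.5586, 0.0372, 0.3284]
eef_rot: [-180.0, -0.0, 177.3]
contact_force: [-0.3, 0.4, -0.3]
gripper_width: 0.0501
gripper_force: 0.0
time: 10.53
tcp_pos: [0.5581, 0.0372, 0.2579]
eef_rot: [180.0, -0.2, -177.1]
contact_force: [-0.1, -0.2, 0.4]
gripper_width: 0.0499
gripper_force: 0.0
t 10.5 delta [-0.002   0.     -0.0021] turn -0.2 J6 -93.8 f [-0.1 -0.2  0.4] tau [ 0.01 -0.04  0.  ] w 0.0499
[281.43952602 241.17671307]
[353.89646155 240.92583548]
```

View pics/w3.png

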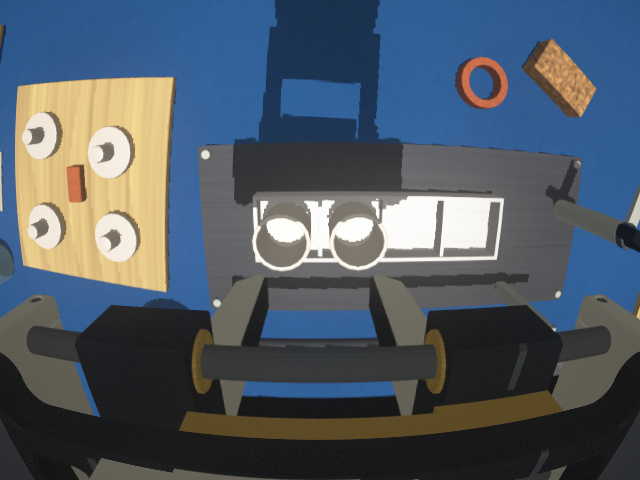

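Pot rims at about (283,241) and (358,241), lids at (110,150), (42,135), (116,237), (45,226) with knobs. Fit rims numerically.

```bash
cat >> h.py <<'E'
def ring(im,x0,z,r,fish=True,span=.008,rs=None,seg=None):
    g=cv2.GaussianBlur(im['pixels'],(3,3),0).astype(float).mean(2); a=np.linspace(0,2*np.pi,72,endpoint=False) if seg is None else seg
    def m(c,rr): 
        P=np.array([proj(im,[c[0]+rr*np.cos(t),c[1]+rr*np.sin(t),z],fish) for t in a],np.float32)
        return cv2.remap(g.astype(np.float32),P[:,:1],P[:,1:],cv2.INTER_LINEAR).ravel()
    best=(-1e9,)
    for st,n in ((.002,int(span/.002)),(.0005,4)):
        c0=np.array(x0[:2]) if best[0]==-1e9 else best[1]
        for i in range(-n,n+1):
            for j in range(-n,n+1):
                c=c0+st*np.array([i,j]); q=m(c,r)
                s=np.mean(np.clip(q-m(c,rs[0]),-60,60))+(np.mean(np.clip(q-m(c,rs[1]),-60,60)) if len(rs)>1 else 0)
                if s>best[0]: best=(s,c)
    return best
E
python3 - <<'E'
from h import *
w=ld('w3')
for y in(-.102,-.034):
  p=c2w(0,y)
  for z in (.076,.08,.084):
    b=ring(w,p,z,.026,rs=(.031,.0215)); print(y,z,round(b[0],1),np.round(b[1],4),np.round(Ro.from_euler('z',-YAW,degrees=True).apply(np.r_[b[1],0]-O)[:2],4))
im=w['pixels'][190:290,230:410,::-1].copy()
for y,c in((-.102,None),(-.034,None)):
  b=ring(w,c2w(0,y),.08,.026,rs=(.031,.0215))[1]
  for t in np.linspace(0,6.28,60):
    u=proj(w,[b[0]+.026*np.cos(t),b[1]+.026*np.sin(t),.08],True).round().astype(int); im[u[1]-190,u[0]-230]=(0,0,255)
cv2.imwrite('pics/c4.png',cv2.resize(im,None,fx=4,fy=4,interpolation=0))
E
```

```text
-0.102 0.076 77.9 [0.5864 0.0034] [ 0.0044 -0.1032]
-0.102 0.08 75.5 [0.5849 0.0039] [ 0.003  -0.1027]
-0.102 0.084 71.6 [0.5834 0.0039] [ 0.0015 -0.1026]
-0.034 0.076 67.9 [0.5818 0.0778] [ 0.0038 -0.0287]
-0.034 0.08 64.7 [0.5803 0.0773] [ 0.0023 -0.0291]
-0.034 0.084 59.9 [0.5788 0.0768] [ 0.0007 -0.0295]
```

View pics/c4.png

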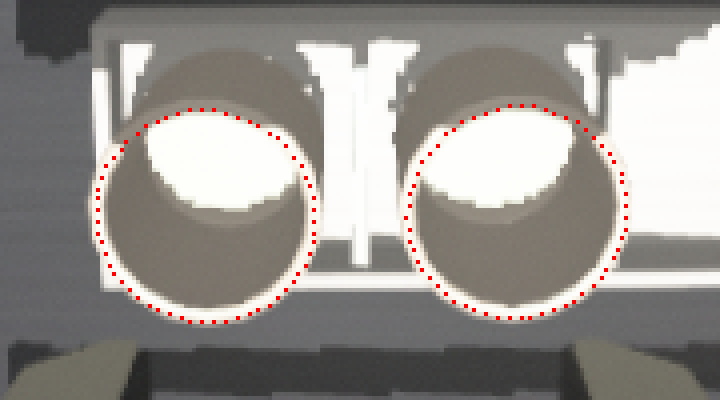

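Rim fit sits on both rims well. Now to the lids: hover and measure.

```bash
python3 - <<'E'
from h import *
t=ld('t2'); b=ring(t,[.585,.004],.08,.026,fish=False,rs=(.031,.0215)); print(b)
go([.56,-.209,.2],183.05)
E
python3 jog.py '[[0,0.246,0,0,0.05],[0,0.246,0,0,0.05],[0,0.246,0.03,0,0.05],[0,0.246,0.06,0,0.05],[0,0.246,0.06,0,0.05],[0,0.246,0.06,0,0.05],[0,0.246,0.06,0,0.05],[0,0.246,0.06,0,0.05],[0,0.246,0.06,0,0.05]]'
python3 - <<'E'
from h import *
go([.56,-.209,.2],183.05)
w=snap('wrist','w4'); snap('top','t4')
for X in [(.604,-.2087,.051),(.502,-.2096,.051)]: print(proj(w,X,True))
E
```

```text
(np.float32(54.644875), array([0.5855, 0.0045]))
t 10.6 delta [ 0.0114 -0.2459  0.0598] turn -0.2 J6 -93.8 f [0.5 0.3 0.5] tau [ 0.   -0.04  0.04] w 0.0502
time: 11.33
tcp_pos: [0.5472, 0.283, 0.2005]
eef_rot: [180.0, 0.1, -177.1]
contact_force: [0.3, 0.8, -0.2]
gripper_width: 0.05
gripper_force: 0.0
t 11.3 delta [ 1.24e-02 -4.92e-01  3.00e-04] turn -0.1 J6 -69.9 f [ 0.3  0.8 -0.2] tau [ 0.04 -0.02  0.01] w 0.05
[-50.712975   251.50192978]
[-62.04575306 176.13735212]
```

View pics/w4.png

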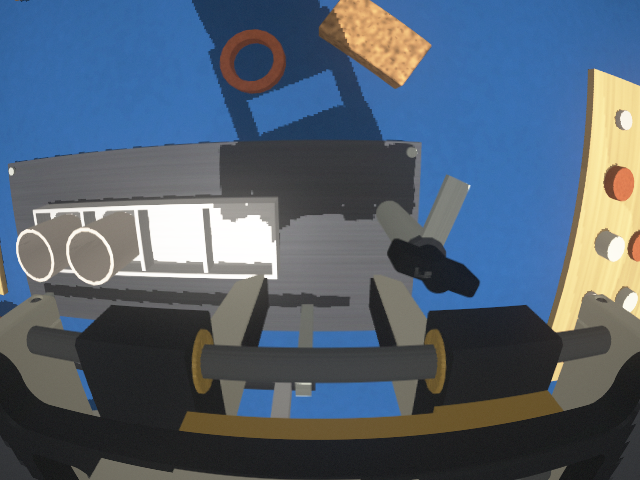

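I moved the wrong sign along tool y (went +y over the carrier, at safe height; nothing touched, wing nut shown loosened at (432,265)). It also gives another pot view. Go the right way now.

```bash
python3 jog.py '[[0,-0.492,-0.03,0,0.05],[0,-0.492,-0.06,0,0.05],[0,-0.492,-0.06,0,0.05],[0,-0.492,-0.06,0,0.05],[0,-0.492,-0.06,0,0.05],[0,-0.492,-0.06,0,0.05],[0,-0.492,-0.06,0,0.05],[0,-0.492,-0.06,0,0.05],[0,-0.492,-0.06,0,0.05],[0,-0.492,-0.02,0,0.05],[0,-0.492,0,0,0.05],[0,-0.492,0,0,0.05]]'
python3 jog.py '[[0,0,0,0,0.05],[0,0,0,0,0.05],[0,0,0,0,0.05]]'
python3 - <<'E'
from h import *
w=ld('w4')
for c in ((.585,.0037),(.580,.0775)):
  print(ring(w,c,.08,.026,rs=(.031,.0215)))
go([.56,-.209,.2],183.05)
w=snap('wrist','w5'); snap('top','t5')
for X in [(.604,-.2087,.051),(.502,-.2096,.051)]: print(proj(w,X,True))
E
```

```text
time: 12.43
tcp_pos: [0.5708, -0.2091, 0.2017]
eef_rot: [-179.9, 0.2, -177.2]
contact_force: [-0.4, 0.6, -0.5]
gripper_width: 0.0498
gripper_force: 0.0
time: 12.68
tcp_pos: [0.571, -0.206, 0.2013]
eef_rot: [-180.0, 0.1, -177.2]
contact_force: [-0.0, -0.1, 0.9]
gripper_width: 0.0499
gripper_force: 0.0
(np.float32(120.0), array([0.583 , 0.0037]))
(np.float32(118.649895), array([0.579, 0.077]))
t 12.7 delta [ 0.0111 -0.0025  0.0012] turn -0.2 J6 -117.0 f [-0.  -0.1  0.9] tau [ 0.04 -0.03  0.  ] w 0.0499
[312.7023369 261.1142721]
[317.33231897 142.4755746 ]
```

View pics/w5.png

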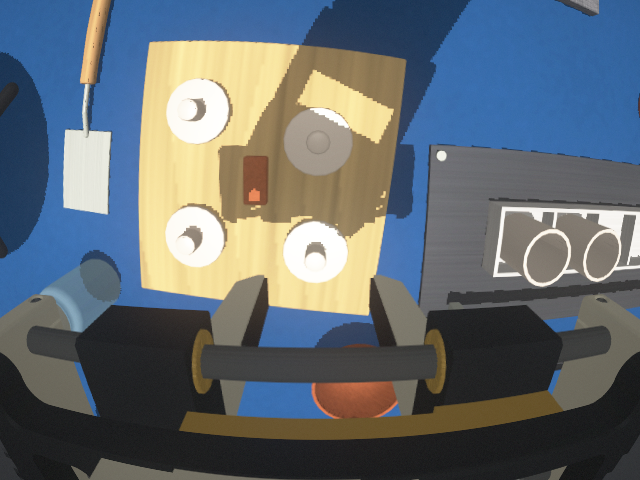

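Lid A knob (315,261), lid B knob (318,141), matching predictions within 2 px; tile at (255,180).

```bash
python3 - <<'E'
from h import *
w=ld('w5');t=ld('t5');w3=ld('w3')
for n,u,u3 in (('A',(315,261),(111,241)),('B',(318,141),(102,152))):
  p=atz(w,*u,.051,True); print(n,p, ring(w,p,.025,.0295,rs=(.033,)), ring(t,p,.025,.029,fish=False,rs=(.034,)))
  print(tri([ray(w,*u,True),ray(w3,*u3,True)])[0])
go([.603,-.210,.11],183.05)
E
```

```text
A [ 0.6037949  -0.20670162  0.051     ] (np.float32(38.03077), array([ 0.6047949 , -0.20670162])) (np.float32(4.903389), array([ 0.6082949 , -0.20020162]))
[ 0.60791412 -0.20649429  0.03499192]
B [ 0.50076223 -0.20911712  0.051     ] (np.float32(24.957699), array([ 0.50226223, -0.20961712])) (np.float32(0.15695922), array([ 0.51076223, -0.20061712]))
[ 0.50099105 -0.20910993  0.03787736]
t 12.8 delta [-0.0312 -0.0067  0.0915] turn -0.1 J6 -117.0 f [0.2 0.2 0.2] tau [ 0.01 -0.06 -0.03] w 0.0501
```

```bash
python3 jog.py '[[-0.033,-0.001,0.03,0,0.05],[-0.033,-0.001,0.07,0,0.05],[-0.033,-0.001,0.11,0,0.05],[-0.033,-0.001,0.14,0,0.05],[-0.033,-0.001,0.155,0,0.05],[-0.033,-0.001,0.16,0,0.05],[-0.033,-0.001,0.16,0,0.05]]' 30
python3 jog.py '[[0,0,0,0,0],[0,0,0,0,0],[0,0,0,0,0],[0,0,0,0,0],[0,0,0,0,0],[0,0,0,0,0]]'
python3 jog.py '[[0,0,-0.03,0,0],[0,0,-0.07,0,0],[0,0,-0.11,0,0],[0,0,-0.15,0,0],[0,0,-0.16,0,0],[0,0,-0.16,0,0]]'
python3 - <<'E'
from h import *
go([.584,.0038,.2],183.05); snap('wrist','w6')
E
```

```text
time: 13.37
tcp_pos: [0.6042, -0.2037, 0.04]
eef_rot: [180.0, -0.0, -177.0]
contact_force: [-0.1, 0.2, -0.4]
gripper_width: 0.0503
gripper_force: 0.0
time: 13.87
tcp_pos: [0.6046, -0.2048, 0.0409]
eef_rot: [-180.0, 0.1, -177.1]
contact_force: [0.1, 0.2, 4.3]
gripper_width: 0.0195
gripper_force: 30.0
time: 14.37
tcp_pos: [0.6054, -0.205, 0.2036]
eef_rot: [-179.9, 0.3, -177.1]
contact_force: [-0.6, -0.6, -1.2]
gripper_width: 0.0191
gripper_force: 30.0
t 14.4 delta [0.0108 0.2096 0.003 ] turn -0.1 J6 -115.8 f [-0.6 -0.6 -1.2] tau [ 0.01 -0.01 -0.  ] w 0.0191
```

```bash
python3 - <<'E'
from h import *
w=ld('w6'); s=ctrl.state(); p=s['tcp_pos']
b=ring(w,p,p[2]-.0159,.0295,rs=(.033,),span=.01); print(b,b[1]-p[:2])
im=w['pixels'][:,:,::-1].copy()
for tt in np.linspace(0,6.28,70):
    u=proj(w,[b[1][0]+.031*np.cos(tt),b[1][1]+.031*np.sin(tt),p[2]-.0159],True).round().astype(int); im[u[1],u[0]]=(0,0,255)
cv2.imwrite('pics/c6.png',cv2.resize(im[180:420,220:420],None,fx=2.5,fy=2.5,interpolation=0))
E
```

```text
(np.float32(14.626821), array([ 0.61135614, -0.20411701])) [0.007  0.0005]
```

View pics/c6.png

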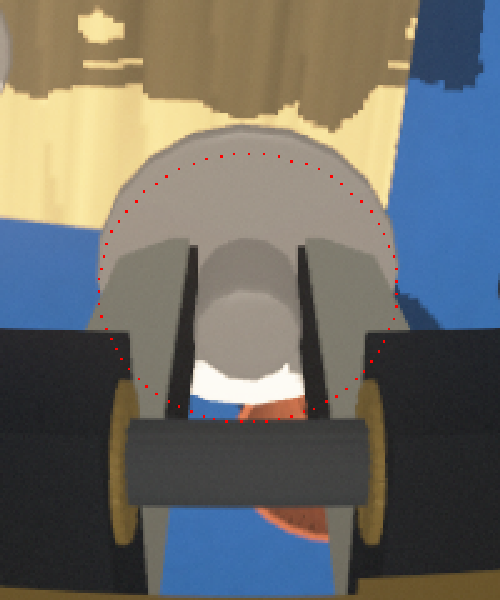

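Lid held level; the disc's front edge is at full-image (319,231) (sides at cols 260 and 379), so the automatic fit was off. Solve the offset from the edge.

```bash
python3 - <<'E'
from h import *
w=ld('w6'); p=ctrl.state()['tcp_pos']; z=p[2]-.0159
for dx in (-.004,-.002,0,.002,.004):
  u=np.array([proj(w,[p[0]+dx+.031*np.cos(t),p[1]+.031*np.sin(t),z],True) for t in np.linspace(0,6.28,180)])
  k=[proj(w,[p[0]+dx+.010*np.cos(t),p[1]+.010*np.sin(t),z+.026],True)[1] for t in np.linspace(0,6.28,90)]
  print(dx,u[:,1].min().round(1),u[:,0].min().round(1),u[:,0].max().round(1),'knobtop rows',min(k).round(1),max(k).round(1))
E
```

```text
-0.004 219.2 257.9 379.6 knobtop rows 281.0 321.4
-0.002 223.3 257.9 379.2 knobtop rows 285.2 325.2
0 227.3 258.0 378.8 knobtop rows 289.4 328.9
0.002 231.2 258.0 378.3 knobtop rows 293.5 332.6
0.004 235.2 258.0 377.9 knobtop rows 297.6 336.3
```

```bash
python3 -c "
from h import *
go([.582,.0038,.14],183.05)"
python3 jog.py '[[0.013,0.21,0,0,0],[0.013,0.21,0,0,0],[0.013,0.21,0,0,0],[0.013,0.21,0,0,0],[0.013,0.21,0.02,0,0],[0.013,0.21,0.05,0,0],[0.013,0.21,0.063,0,0],[0.013,0.21,0.063,0,0],[0.013,0.21,0.063,0,0]]'
python3 - <<'E'
from h import *
go([.582,.0038,.103],183.05); snap('wrist','w7')
w=ld('w7'); print(ring(w,[.580,.0773],.08,.026,rs=(.031,.0215)))
cv2.imwrite('pics/c7.png',cv2.resize(w['pixels'][130:430,200:460,::-1],None,fx=2,fy=2))
E
```

```text
t 14.4 delta [0.0118 0.2093 0.0605] turn -0.1 J6 -115.8 f [-0.1  0.5 -1.8] tau [ 0.02  0.01 -0.01] w 0.0191
time: 15.17
tcp_pos: [0.5795, 0.0046, 0.1352]
eef_rot: [180.0, -0.2, -177.1]
contact_force: [-0.3, -0.0, -0.2]
gripper_width: 0.0192
gripper_force: 30.0
t 15.2 delta [-0.0026 -0.0009  0.0322] turn -0.1 J6 -97.1 f [-0.3 -0.  -0.2] tau [ 0.07 -0.02  0.03] w 0.0192
(np.float32(57.98726), array([0.578 , 0.0783]))
```

View pics/c7.png

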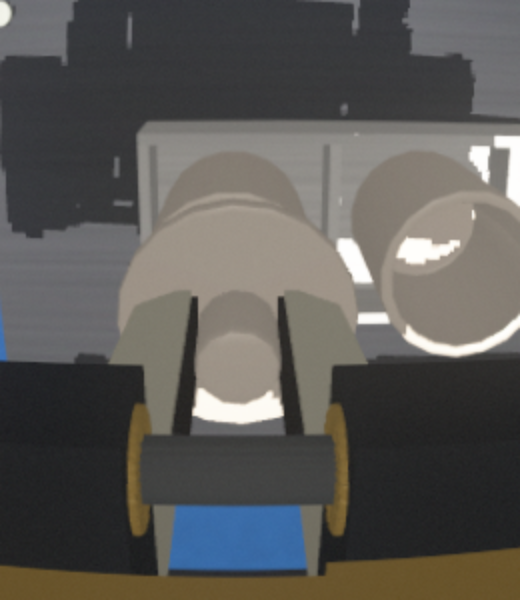

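```bash
python3 jog.py '[[-0.002,-0.001,0.01,0,0],[-0.002,-0.001,0.02,0,0],[-0.002,-0.001,0.026,0,0],[-0.002,-0.001,0.029,0,0],[-0.002,-0.001,0.029,0,0]]'
python3 jog.py '[[0,0,0.002,0,0],[0,0,0.003,0,0],[0,0,0.004,0,0],[0,0,0.004,0,0]]'
python3 -c "
from h import *
go([.582,.0038,.103],183.05)"
```

```text
time: 15.63
tcp_pos: [0.5822, 0.0035, 0.1072]
eef_rot: [180.0, -0.1, -177.1]
contact_force: [0.3, 0.2, -0.9]
gripper_width: 0.0195
gripper_force: 30.0
time: 15.97
tcp_pos: [0.5826, 0.0037, 0.1042]
eef_rot: [-180.0, 0.0, -177.1]
contact_force: [-0.4, 0.3, -0.9]
gripper_width: 0.0196
gripper_force: 30.0
t 16.0 delta [0.0006 0.0002 0.0012] turn -0.1 J6 -97.1 f [-0.4  0.3 -0.9] tau [-0.    0.05 -0.02] w 0.0196
```

```bash
python3 jog.py '[[0,0,0.001,0,0],[0,0,0.002,0,0],[0,0,0.002,0,0],[0,0,0.002,0,0]]'
python3 jog.py '[[0,0,0.001,0,0],[0,0,0.002,0,0],[0,0,0.002,0,0]]'
```

```text
time: 16.3
tcp_pos: [0.5829, 0.0036, 0.1029]
eef_rot: [-180.0, 0.1, -177.1]
contact_force: [-2.2, -0.3, 7.2]
gripper_width: 0.0192
gripper_force: 30.0
time: 16.55
tcp_pos: [0.5837, 0.0036, 0.1029]
eef_rot: [-180.0, 0.2, -177.1]
contact_force: [-7.7, 0.8, 25.8]
gripper_width: 0.0189
gripper_force: 30.0
```

Seated at the expected height. Ease off, release, rise and go back to lid B.

```bash
python3 jog.py '[[0,0,-0.003,0,0],[0,0,-0.003,0,0.04],[0,0,-0.003,0,0.04],[0,0,-0.003,0,0.04],[0,0,-0.003,0,0.04],[0,0,-0.03,0,0.04],[0,0,-0.07,0,0.04],[0,0,-0.1,0,0.04],[0,0,-0.1,0,0.04]]'
python3 - <<'E'
from h import *
go([.455,-.209,.2],183.05); w=snap('wrist','w8')
cv2.imwrite('pics/c8.png',w['pixels'][130:330,200:440,::-1])
E
```

```text
time: 17.3
tcp_pos: [0.5851, 0.0035, 0.206]
eef_rot: [-179.9, 0.5, -177.1]
contact_force: [0.1, -0.2, 0.5]
gripper_width: 0.0397
gripper_force: 0.0
t 17.3 delta [ 0.1408 -0.2056  0.005 ] turn -0.1 J6 -97.1 f [ 0.1 -0.2  0.5] tau [ 0.06 -0.01  0.  ] w 0.0397
```

View pics/c8.png

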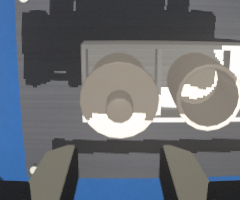

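Lid seated level on pot 1 (about (120,97) in the crop). My picture budget is used, so I continue with numeric fits.

```bash
python3 jog.py '[[0.115,-0.206,0,0,0.05],[0.115,-0.206,0,0,0.05],[0.115,-0.206,0,0,0.05],[0.115,-0.206,0,0,0.05],[0.115,-0.206,0,0,0.05],[0.115,-0.206,0,0,0.05],[0.115,-0.206,0,0,0.05],[0.115,-0.206,0,0,0.05],[0.115,-0.206,0,0,0.05]]'
python3 - <<'E'
from h import *
w=snap('wrist','w9'); t=snap('top','t9'); p=[.5015,-.2095]
for sp in (.006,.016): print(ring(w,p,.025,.0295,rs=(.0335,),span=sp), ring(w,p,.051,.0095,rs=(.0115,),span=sp))
u=proj(w,[*p,.025],True);print(u)
# white-ish (low saturation, vs wood/blue) blobs
h=cv2.cvtColor(w['pixels'],cv2.COLOR_RGB2HSV); m=((h[:,:,1]<45)&(h[:,:,2]>90)).astype(np.uint8)
n,l,st,c=cv2.connectedComponentsWithStats(cv2.morphologyEx(m,cv2.MORPH_OPEN,np.ones((5,5))))
for i in range(1,n):
  if 1000<st[i,4]<12000: print(st[i],c[i].round(1),atz(w,*c[i],.03,True).round(4))
go([.5015,-.2095,.04],183.05)
E
```

```text
time: 18.1
tcp_pos: [0.4781, -0.2074, 0.1993]
eef_rot: [179.9, -0.1, -177.1]
contact_force: [-0.1, 0.2, -0.4]
gripper_width: 0.0501
gripper_force: 0.0
(np.float32(25.904158), array([ 0.5015, -0.209 ])) (np.float32(14.973829), array([ 0.5035, -0.2095]))
(np.float32(25.904158), array([ 0.5015, -0.209 ])) (np.float32(22.818), array([ 0.4845, -0.225 ]))
[313.87786448 242.95664811]
[ 523   30   80   60 2739] [562.5  60. ] [0.2976 0.0296 0.03  ]
[  69  172   48  120 3501] [ 92.6 247. ] [ 0.517  -0.4414  0.03  ]
[ 168  178   60   64 2824] [197.  209.6] [ 0.4735 -0.3189  0.03  ]
[ 282  211   64   63 3233] [313.9 242. ] [ 0.499  -0.2096  0.03  ]
[   0  295   93  119 5122] [ 41.7 356.6] [ 0.6792 -0.5666  0.03  ]
[ 178  296   68   50 1434] [217.4 320.7] [ 0.5876 -0.3037  0.03  ]
[  90  459  158   21 1629] [148.6 473. ] [ 0.8751 -0.4414  0.03  ]
t 18.2 delta [-0.0229 -0.0039  0.1596] turn -0.1 J6 -121.5 f [ 0.3  0.4 -1. ] tau [-0.03 -0.01  0.05] w 0.05
```

Lid B undisturbed at (.502,-.209).

```bash
python3 jog.py '[[-0.023,-0.003,0.03,0,0.05],[-0.023,-0.003,0.07,0,0.05],[-0.023,-0.003,0.11,0,0.05],[-0.023,-0.003,0.14,0,0.05],[-0.023,-0.003,0.154,0,0.05],[-0.023,-0.003,0.159,0,0.05],[-0.023,-0.003,0.159,0,0.05]]' 30
python3 jog.py '[[0,0,0,0,0],[0,0,0,0,0],[0,0,0,0,0],[0,0,0,0,0],[0,0,0,0,0],[0,0,0,0,0]]'
python3 jog.py '[[0,0,-0.03,0,0],[0,0,-0.07,0,0],[0,0,-0.11,0,0],[0,0,-0.15,0,0],[0,0,-0.16,0,0],[0,0,-0.16,0,0]]'
python3 - <<'E'
from h import *
go([.5785,.0775,.2],183.05); w=snap('wrist','w10'); p=ctrl.state()['tcp_pos']
for z in (.0155,):
  print(ring(w,p+[.001,0,0],p[2]-z,.0295,rs=(.033,),span=.008,seg=np.radians(np.arange(120,241,3))))
  print(ring(w,p+[.001,0,0],p[2]+.0101,.0095,rs=(.012,),span=.004,seg=np.radians(np.arange(110,251,4))))
# same on the first lid for calibration
w=ld('w6');q=np.array([.6054,-.205,.2036]);print('A',ring(w,q,q[2]-.0155,.0295,rs=(.033,),span=.008,seg=np.radians(np.arange(120,241,3)))[1]-q[:2])
E
```

```text
time: 18.78
tcp_pos: [0.5012, -0.2087, 0.0401]
eef_rot: [179.9, -0.1, -177.0]
contact_force: [-0.3, 0.2, -0.0]
gripper_width: 0.0501
gripper_force: 0.0
time: 19.28
tcp_pos: [0.5016, -0.2099, 0.0417]
eef_rot: [-180.0, 0.0, -177.1]
contact_force: [-0.1, 0.4, 5.2]
gripper_width: 0.0192
gripper_force: 30.0
time: 19.78
tcp_pos: [0.5025, -0.2104, 0.2042]
eef_rot: [-179.8, 0.3, -177.1]
contact_force: [-0.5, 0.3, -0.3]
gripper_width: 0.0195
gripper_force: 30.0
t 19.8 delta [-0.0905  0.2836  0.0038] turn -0.1 J6 -120.5 f [-0.5  0.3 -0.3] tau [0.03 0.01 0.01] w 0.0195
(np.float32(20.624735), array([ 0.49851214, -0.21787935]))
(np.float32(38.533554), array([ 0.50401214, -0.20987935]))
A [-0.004   0.0005]
```

```bash
python3 jog.py '[[-0.09,0.284,0,0,0],[-0.09,0.284,0,0,0],[-0.09,0.284,0,0,0],[-0.09,0.284,0,0,0],[-0.09,0.284,0,0,0],[-0.09,0.284,0,0,0],[-0.09,0.284,0,0,0],[-0.09,0.284,0,0,0],[-0.09,0.284,0.03,0,0],[-0.09,0.284,0.06,0,0],[-0.09,0.284,0.064,0,0],[-0.09,0.284,0.064,0,0]]'
python3 jog.py '[[0,0,0,0,0],[0,0,0,0,0]]'
python3 - <<'E'
from h import *
go([.5783,.0775,.108],183.05)
E
```

```text
time: 20.83
tcp_pos: [0.575, 0.0781, 0.1341]
eef_rot: [-180.0, -0.4, -177.1]
contact_force: [-0.6, 0.4, -0.3]
gripper_width: 0.0192
gripper_force: 30.0
time: 21.0
tcp_pos: [0.5774, 0.0782, 0.1383]
eef_rot: [180.0, 0.1, -177.1]
contact_force: [-0.8, -0.1, -0.4]
gripper_width: 0.0195
gripper_force: 30.0
t 21.0 delta [-0.0008 -0.0007  0.0303] turn -0.2 J6 -89.8 f [-0.8 -0.1 -0.4] tau [ 0.01  0.   -0.01] w 0.0195
```

```bash
python3 jog.py '[[0,-0.001,0.01,0,0],[0,-0.001,0.02,0,0],[0,-0.001,0.026,0,0],[0,-0.001,0.03,0,0],[0,-0.001,0.03,0,0],[0,-0.001,0.03,0,0]]'
python3 jog.py '[[0,0,0.001,0,0],[0,0,0.002,0,0],[0,0,0.003,0,0],[0,0,0.003,0,0]]'
python3 -c "
from h import *
go([.5783,.0775,.104],183.05)"
```

```text
time: 21.5
tcp_pos: [0.5768, 0.0774, 0.1069]
eef_rot: [-180.0, -0.0, -177.1]
contact_force: [-0.3, 0.3, -0.0]
gripper_width: 0.0193
gripper_force: 30.0
time: 21.83
tcp_pos: [0.5768, 0.0775, 0.1041]
eef_rot: [180.0, 0.0, -177.1]
contact_force: [-0.4, 0.9, -0.8]
gripper_width: 0.0193
gripper_force: 30.0
t 21.8 delta [-0.0015 -0.      0.0001] turn -0.1 J6 -89.8 f [-0.4  0.9 -0.8] tau [ 0.02  0.09 -0.05] w 0.0193
```

```bash
python3 jog.py '[[0,0,0.001,0,0],[0,0,0.002,0,0],[0,0,0.002,0,0]]'
python3 jog.py '[[0,0,0.001,0,0],[0,0,0.001,0,0],[0,0,0.001,0,0]]'
```

```text
time: 22.08
tcp_pos: [0.5775, 0.0775, 0.1038]
eef_rot: [180.0, 0.1, -177.1]
contact_force: [-5.0, -0.1, 14.2]
gripper_width: 0.0194
gripper_force: 30.0
time: 22.33
tcp_pos: [0.5778, 0.0775, 0.1037]
eef_rot: [-180.0, 0.2, -177.1]
contact_force: [-7.7, -0.1, 24.1]
gripper_width: 0.0193
gripper_force: 30.0
```

```bash
python3 jog.py '[[0,0,-0.002,0,0],[0,0,-0.002,0,0.04],[0,0,-0.002,0,0.04],[0,0,-0.002,0,0.04],[0,0,-0.002,0,0.04],[0,0,-0.03,0,0.04],[0,0,-0.07,0,0.04],[0,0,-0.11,0,0.04],[0,0,-0.15,0,0.04],[0,0,-0.15,0,0.04],[0,0,-0.15,0,0.04]]'
python3 - <<'E'
from h import *
w=snap('wrist','w11')
for p in ([.584,.0038],[.579,.0775]):
  for z in (.083,.087,.091): print(p,z,ring(w,p,z,.0295,rs=(.0335,),span=.006), ring(w,p,z+.026,.0092,rs=(.0118,),span=.006))
E
```

```text
time: 23.25
tcp_pos: [0.5776, 0.0775, 0.2529]
eef_rot: [-180.0, 0.2, -177.1]
contact_force: [-0.4, 0.2, -0.3]
gripper_width: 0.0397
gripper_force: 0.0
[0.584, 0.0038] 0.083 (np.float32(36.316364), array([0.585 , 0.0033])) (np.float32(17.958622), array([ 0.592 , -0.0027]))
[0.584, 0.0038] 0.087 (np.float32(35.61031), array([0.5835, 0.0043])) (np.float32(18.519806), array([ 0.5885, -0.0042]))
[0.584, 0.0038] 0.091 (np.float32(33.995216), array([0.582 , 0.0053])) (np.float32(18.479229), array([5.9e-01, 3.0e-04]))
[0.579, 0.0775] 0.083 (np.float32(20.411686), array([0.577 , 0.0815])) (np.float32(16.277056), array([0.587 , 0.0695]))
[0.579, 0.0775] 0.087 (np.float32(18.468126), array([0.576 , 0.0815])) (np.float32(17.779087), array([0.587 , 0.0695]))
[0.579, 0.0775] 0.091 (np.float32(17.218222), array([0.576 , 0.0725])) (np.float32(20.006693), array([0.587 , 0.0715]))
```

```bash
python3 - <<'E'
from h import *
s=snap('side','s11'); w=ld('w11')
print(proj(s,[.584,.0038,.087]),proj(s,[.579,.0775,.087]))
for p in ([.584,.0038],[.579,.0775]): print(ring(s,p,.087,.029,fish=False,rs=(.035,),span=.008), ring(s,p,.080,.029,fish=False,rs=(.035,),span=.008))
g=w['pixels'].mean(2)
for p in ([.584,.0038],[.579,.0775]):
  u=proj(w,[*p,.087],True).round().astype(int); print(u); print(g[u[1]-44:u[1]+45:4,u[0]-48:u[0]+49:4].astype(int)//10)
E
```

```text
[318.59244385 243.32335589] [306.33648456 225.77867167]
(np.float32(32.82457), array([0.587 , 0.0043])) (np.float32(32.876095), array([0.59  , 0.0113]))
(np.float32(18.947104), array([0.5815, 0.0785])) (np.float32(19.454842), array([0.5845, 0.086 ]))
[236 223]
[[11 11 11 11 11 11 11 25 13 13 25 14 14 14 14 14 14 14 14 14 14 15 14 15
  12]
 [11 11 11 11 11 11 12 25 12 15 18 14 14 14 13 13 13 13 13 15 15 15 15 15
  12]
 [11 11 11 11 11 11 11 25 12 18 14 14 13 13 13 13 13 13 13 12 15 15 15 15
  12]
 [11 11 11 11 11 11 12 25 12 15 15 15 15 15 15 15 13 13 13 13 13 14 14 15
  12]
 [11 12 12 12 11 12 12 20 15 15 15 15 15 15 15 15 15 14 12 13 12 13 15 15
  13]
 [11 12 11 12 12 12 19 15 15 15 15 15 15 15 15 15 15 15 15 13 12 12 15 15
  13]
 [11 11 11 12 11 12 25 15 15 15 15 15 15 15 15 15 15 15 15 14 13 12 15 15
  13]
 [11 11 11 11 12 24 25 15 15 15 15 15 15 15 15 15 15 15 15 15 13 12 18 24
  14]
 [11 11 11 11 11 25 25 15 15 15 15 15 15 15 15 15 15 15 15 15 14 12 21 25
  23]
 [11 12 12 11 12 25 25 15 15 15 14 13 13 13 15 15 15 15 15 15 15 18 25 25
  24]
 [11 11 11 11 12 25 25 15 15 14 15 16 1
[... 2152 characters left out ...]
25 25 25 25 22 15 16 18 22 25 25 25 25 25 14 13 14 14
  14]
 [19 19 19 20 19 22 25 25 25 25 25 25 25 25 25 25 25 25 25 24 20 20 20 22
  22]
 [24 24 24 24 24 24 24 25 25 25 25 25 25 25 25 25 25 25 25 24 24 24 24 24
  24]
 [13 13 13 13 13 13 13 16 25 25 25 25 25 25 25 25 25 22 13 13 13 13 13 13
  13]
 [13 13 13 13 13 12 13 13 13 22 25 25 25 25 25 22 13 13 13 13 13 13 13 13
  13]
 [12 13 12 13 13 12 12 12 13 13 12 12 13 13 13 12 12 13 12 13 12 13 13 13
  13]
 [12 13 12 12 12 12 12 12 12 12 11 12 12 12 12 13 12 12 12 12 12 12 12 12
  12]
 [ 7  7  7  7  7  7  7  7  7  7  7  7  7  7  7  7  7  8  7  8  7  8  8  8
   8]
 [ 7  7  7  7  7  7  7  7  7  7  7  7  7  7  7  7  7  7  7  7  8  8  7  7
   7]]
```

Both lids fit symmetric and equally high. Now return to the rod.

```bash
python3 jog.py '[[0,0,-0.04,7,0.05],[0,0,-0.08,14,0.05],[0,0,-0.085,21,0.05],[0,0,-0.085,28,0.05],[0,0,-0.085,35,0.05],[0,0,-0.085,42,0.05],[0,0,-0.085,49,0.05],[-0.03,0.01,-0.085,56,0.05],[-0.06,0.02,-0.085,63,0.05],[-0.08,0.02,-0.085,70,0.05],[-0.1,0.028,-0.085,77,0.05],[-0.104,0.028,-0.085,84,0.05]]'
python3 jog.py '[[0,0,0,6,0.05],[0,0,0,6,0.05],[0,0,0,6,0.05]]'
python3 - <<'E'
from h import *
go([.680,.1105,.2712],93.05); w=snap('wrist','w12')
g=w['pixels'].mean(2)
import math
q=c2w(.085-.155*math.cos(1.69),0,.126+.155*math.sin(1.69)); print(q, proj(w,q,True))
for y in (.04,.08):
  X=q+[-.053*y,y,0]; u=proj(w,X,True); r=int(round(u[1])); c=int(round(u[0])); print(u, g[r,c-40:c+41:2].astype(int))
E
```

```text
time: 24.35
tcp_pos: [0.6808, 0.1116, 0.3324]
eef_rot: [-179.8, -0.0, 98.6]
contact_force: [-0.2, 0.2, -0.8]
gripper_width: 0.0499
gripper_force: 0.0
time: 24.6
tcp_pos: [0.679, 0.1107, 0.3342]
eef_rot: [-179.8, 0.0, 93.1]
contact_force: [1.4, -0.1, -0.2]
gripper_width: 0.0501
gripper_force: 0.0
t 24.6 delta [-0.0002  0.0011  0.063 ] turn 0.1 J6 2.3 f [ 1.4 -0.1 -0.2] tau [-0.05  0.06  0.06] w 0.0501
[0.67978633 0.11180339 0.27990007] [322.20052193 261.31312376]
[322.47592692 195.00111879] [ 67  65  69  67  66  65  64  61  60  66  49  41  42 148 127 121 125 125
 130 130 129 127 125 120 111 120  92  68  68  68  67  69  68  70  68  67
  69  98 119 120 121]
[322.67723083 124.49459529] [140 137 135 136 130  83  84  96  75  72  60  58  94 148 176 205 222 232
 248 253 239 228 218 194 129 121 124 121 124 123 122 121 122 122 123 124
 122 122 122 122 120]
```

Rod still where left. Grip and swing it down along the arc.

```bash
python3 jog.py '[[0,0.001,0.03,0,0.05],[0,0.001,0.055,0,0.05],[0,0.001,0.063,0,0.05],[0,0.001,0.063,0,0.05],[0,0.001,0.063,0,0],[0,0.001,0.063,0,0],[0,0.001,0.063,0,0],[0,0.001,0.063,0,0],[0,0.001,0.063,0,0],[0,0.001,0.063,0,0],[0,0.001,0.063,0,0]]' 30
python3 -c "
from h import *
go([.680,.1105,.2712],93.05)"
python3 jog.py '[[0,-0.015,0,0,0],[0,-0.03,0,0,0],[0,-0.045,0.002,0,0],[0,-0.06,0.005,0,0],[0,-0.082,0.012,0,0],[0,-0.102,0.023,0,0],[0,-0.121,0.037,0,0],[0,-0.137,0.054,0,0],[0,-0.151,0.073,0,0],[0,-0.161,0.093,0,0],[0,-0.169,0.115,0,0],[0,-0.172,0.13,0,0]]'
python3 jog.py '[[0,0,0,0,0],[0,0,0,0,0]]'
python3 -c "
from h import *
go(c2w(-.07,0,.118)+[0,0,.001],93.05)"
```

```text
time: 25.57
tcp_pos: [0.6803, 0.1107, 0.2735]
eef_rot: [180.0, -0.0, 92.9]
contact_force: [-1.1, -0.4, 1.3]
gripper_width: 0.011
gripper_force: 30.0
t 25.6 delta [-0.0002 -0.0003  0.0023] turn -0.1 J6 2.5 f [-1.1 -0.4  1.3] tau [-0.09  0.26  0.04] w 0.011
time: 26.57
tcp_pos: [0.509, 0.1024, 0.1427]
eef_rot: [179.8, -0.0, 92.9]
contact_force: [5.7, 3.3, 2.4]
gripper_width: 0.0106
gripper_force: 30.0
time: 26.73
tcp_pos: [0.5089, 0.1024, 0.1427]
eef_rot: [179.9, -0.0, 92.9]
contact_force: [2.6, 2.5, -4.3]
gripper_width: 0.0114
gripper_force: 30.0
t 26.7 delta [ 0.0003 -0.0024  0.0237] turn -0.1 J6 3.3 f [ 2.6  2.5 -4.3] tau [ 0.48 -0.49  0.03] w 0.0114
```

```bash
python3 jog.py '[[0,0,0.01,0,0],[0,-0.001,0.018,0,0],[0,-0.001,0.022,0,0],[0,-0.001,0.022,0,0],[0,-0.001,0.023,0,0],[0,-0.001,0.023,0,0]]'
python3 jog.py '[[0,0,0.001,0,0],[0,0,0.001,0,0],[0,0,0.001,0,0]]'
```

```text
time: 27.23
tcp_pos: [0.5075, 0.1022, 0.1204]
eef_rot: [-180.0, -0.0, 92.9]
contact_force: [-1.4, 5.1, 1.7]
gripper_width: 0.0111
gripper_force: 30.0
time: 27.48
tcp_pos: [0.5075, 0.1022, 0.1201]
eef_rot: [180.0, -0.0, 92.9]
contact_force: [-6.0, 3.8, 12.7]
gripper_width: 0.011
gripper_force: 30.0
```

```bash
python3 jog.py '[[0,0,0.001,0,0],[0,0,0.001,0,0],[0,0,-0.001,0,0.04],[0,0,-0.001,0,0.04],[0,0,-0.001,0,0.04],[0,0,-0.001,0,0.04],[0,0,-0.03,0,0.04],[0,0,-0.07,0,0.04],[0,0,-0.1,0,0.04],[0,0,-0.11,0,0.04],[0,0,-0.11,0,0.04]]'
python3 -c "
from h import *
go([.5437,.3512,.232],72.6)"
```

```text
time: 28.4
tcp_pos: [0.5086, 0.102, 0.2314]
eef_rot: [179.7, -0.0, 92.9]
contact_force: [0.9, 0.2, 0.1]
gripper_width: 0.0397
gripper_force: 0.0
t 28.4 delta [ 0.2471  0.0477 -0.0004] turn 20.3 J6 3.3 f [0.9 0.2 0.1] tau [-0.09  0.07 -0.  ] w 0.0397
```

```bash
python3 jog.py '[[0.247,0.048,0,20,0.05],[0.247,0.048,0,20,0.05],[0.247,0.048,0,20,0.05],[0.247,0.048,0,20,0.05],[0.247,0.048,0,20,0.05],[0.247,0.048,0,20,0.05],[0.247,0.048,0,20,0.05],[0.247,0.048,0,20,0.05],[0.247,0.048,0,20,0.05]]'
python3 - <<'E'
from h import *
go([.5437,.3512,.152],72.6); w=snap('wrist','w13'); s=snap('side','s13')
g=w['pixels'].max(2); m=(g<45).astype(np.uint8); m[290:]=0
n,l,st,c=cv2.connectedComponentsWithStats(m)
for i in range(1,n):
  if st[i,4]>300: 
    ys,xs=np.where(l==i); v=np.linalg.eigh(np.cov(xs,ys))[1][:,1]; print(st[i],c[i].round(1),v.round(2))
a=np.radians(72.6)
for d in (-.027,0,.027): print(proj(w,[.5437+d*np.cos(a),.3512+d*np.sin(a),.17],True))
# rod check: predicted shut rod column in side view brightness
E
```

```text
time: 29.15
tcp_pos: [0.5423, 0.3505, 0.227]
eef_rot: [-179.9, 0.1, 73.0]
contact_force: [-0.1, -0.8, 0.2]
gripper_width: 0.0498
gripper_force: 0.0
t 29.1 delta [0.0012 0.0013 0.075 ] turn 0.4 J6 45.8 f [-0.1 -0.8  0.2] tau [-0.08  0.05  0.  ] w 0.0498
[ 306  207   32   83 1902] [321.5 249.9] [-0.01  1.  ]
[322.36092863 299.21123472]
[322.80536419 258.94988708]
[323.24572754 215.3461988 ]
```

Wing lies aligned as left. Grip and tighten.

```bash
python3 jog.py '[[0,0.001,0.03,0,0.04],[0,0.001,0.06,0,0.04],[0,0.001,0.075,0,0.04],[0,0.001,0.075,0,0.04],[0,0.001,0.075,0,0],[0,0.001,0.075,0,0],[0,0.001,0.075,0,0],[0,0.001,0.075,0,0],[0,0.001,0.075,0,0],[0,0.001,0.075,0,0]]' 30
python3 jog.py '[[0,0,0,-7,0],[0,0,0,-14,0],[0,0,0,-21,0],[0,0,0,-28,0],[0,0,0,-35,0],[0,0,0,-42,0],[0,0,0,-49,0],[0,0,0,-56,0],[0,0,0,-60,0],[0,0,0,-60,0]]'
python3 jog.py '[[0,0,0,-7,0],[0,0,0,-14,0],[0,0,0,-21,0],[0,0,0,-28,0],[0,0,0,-35,0],[0,0,0,-40,0],[0,0,0,-43,0],[0,0,0,-43,0]]'
python3 -c "
from h import *
go([.5437,.3512,.152],183.05)"
```

```text
time: 30.08
tcp_pos: [0.5443, 0.3509, 0.1552]
eef_rot: [179.9, -0.1, 72.9]
contact_force: [-0.7, -1.4, 6.2]
gripper_width: 0.0126
gripper_force: 29.9
time: 30.92
tcp_pos: [0.5446, 0.351, 0.1552]
eef_rot: [179.9, 0.0, 133.2]
contact_force: [2.2, -0.5, 5.3]
gripper_width: 0.0129
gripper_force: 30.0
time: 31.58
tcp_pos: [0.5446, 0.3512, 0.1551]
eef_rot: [179.9, 0.1, 176.1]
contact_force: [1.7, 0.7, 5.8]
gripper_width: 0.0129
gripper_force: 30.0
t 31.6 delta [ 0.001  -0.0001  0.0031] turn -7.0 J6 -57.3 f [1.7 0.7 5.8] tau [ 0.18 -0.27  0.13] w 0.0129
```

```bash
python3 jog.py '[[0,0,0,-3,0],[0,0,0,-6,0],[0,0,0,-8,0],[0,0,0,-8,0]]'
python3 -c "
from h import *
go([.5437,.3512,.152],183.05)"
python3 jog.py '[[0,0,0,-2,0],[0,0,0,-4,0],[0,0,0,-4,0]]'
python3 -c "
from h import *
go([.5437,.3512,.152],183.05)"
```

```text
time: 31.92
tcp_pos: [0.5446, 0.3513, 0.1552]
eef_rot: [179.9, 0.1, -176.1]
contact_force: [1.9, 1.2, 6.3]
gripper_width: 0.013
gripper_force: 30.0
t 31.9 delta [ 0.001  -0.      0.0032] turn 0.9 J6 -65.2 f [1.9 1.2 6.3] tau [ 0.17 -0.29 -0.17] w 0.013
time: 32.17
tcp_pos: [0.5446, 0.3513, 0.1552]
eef_rot: [179.9, 0.1, -172.2]
contact_force: [2.8, 0.7, 6.5]
gripper_width: 0.0132
gripper_force: 32.0
t 32.2 delta [0.001  0.0001 0.0032] turn 4.8 J6 -69.2 f [2.8 0.7 6.5] tau [ 0.17 -0.32 -0.7 ] w 0.0132
```

Hard stop reached (0.7 N m). Release, rise, verify.

```bash
python3 jog.py '[[0,0,0,0,0.04],[0,0,0,0,0.04],[0,0,0,0,0.04],[0,0,0,0,0.04],[0,0,-0.04,5,0.04],[0,0,-0.08,5,0.04],[0,0,-0.1,5,0.04],[0,0,-0.1,5,0.04],[0,0,-0.1,5,0.04]]'
python3 - <<'E'
from h import *
w=snap('wrist','w14'); go([.5437,.3512,.152],183.05)
g=w['pixels'].max(2); m=(g<45).astype(np.uint8); m[300:]=0
n,l,st,c=cv2.connectedComponentsWithStats(m)
for i in range(1,n):
  if 1000<st[i,4]<4000:
    ys,xs=np.where(l==i)
    P=np.array([atz(w,x,y,.165,True)[:2] for x,y in zip(xs[::5],ys[::5])]); v=np.linalg.eigh(np.cov(P.T))[1][:,1]; print(st[i],P.mean(0).round(4),'wing deg',np.degrees(np.arctan2(v[1],v[0])))
E
```

```text
time: 32.92
tcp_pos: [0.544, 0.3509, 0.2548]
eef_rot: [180.0, 0.1, -177.1]
contact_force: [0.5, -0.5, -0.6]
gripper_width: 0.0398
gripper_force: 0.0
t 33.0 delta [-0.0003  0.0006  0.1013] turn -0.1 J6 -64.2 f [ 0.7 -0.2 -0.9] tau [ 0.07 -0.05  0.02] w 0.0401
[ 305  201   28   71 1383] [0.5355 0.3511] wing deg -176.6620260547094
```

Wing at 3.3° = carrier x, so tight. Retreat to near the start pose and compare pictures numerically with the first ones.

```bash
python3 jog.py '[[0.38,0.198,0,0,0.05],[0.38,0.198,0,0,0.05],[0.38,0.198,0,0,0.05],[0.38,0.198,0,0,0.05],[0.38,0.198,0,0,0.05],[0.38,0.198,0,0,0.05],[0.38,0.198,0,0,0.05],[0.38,0.198,0,0,0.05],[0.38,0.198,0,0,0.05],[0.38,0.198,0,0,0.05],[0.38,0.198,0,0,0.05],[0.38,0.198,0,0,0.05]]'
python3 - <<'E'
from h import *
for n,w0 in (('side','side0'),('top','top0')):
  a=ld(w0)['pixels'].astype(int); im=snap(n,n+'F'); d=np.abs(im['pixels'].astype(int)-a).max(2)
  m=cv2.morphologyEx((d>50).astype(np.uint8),cv2.MORPH_OPEN,np.ones((3,3)))
  N,l,st,c=cv2.connectedComponentsWithStats(m); print(n,[(s[:5].tolist()) for s in st[1:] if s[4]>12])
  for X in ([.584,.0038,.113],[.579,.0775,.113],[.604,-.207,.03],[.502,-.209,.03]): print(proj(im,X).round(0),end='')
s=ctrl.state();print(s['tcp_pos'],s['contact_force'])
E
```

```text
time: 33.97
tcp_pos: [0.1515, 0.5295, 0.2525]
eef_rot: [-179.9, -0.1, -176.9]
contact_force: [0.3, -0.5, -0.2]
gripper_width: 0.0499
gripper_force: 0.0
side [[60, 0, 8, 5, 34], [67, 4, 5, 7, 30], [66, 53, 22, 7, 97], [67, 58, 26, 7, 89], [67, 62, 31, 13, 180], [67, 74, 4, 6, 21], [72, 78, 26, 16, 215], [101, 94, 7, 5, 27], [68, 96, 38, 23, 290], [69, 107, 32, 32, 346], [97, 117, 7, 8, 44], [118, 177, 9, 9, 70], [93, 180, 10, 8, 59], [122, 205, 4, 6, 22], [94, 207, 8, 7, 44], [295, 221, 5, 4, 18], [298, 226, 7, 7, 35], [348, 308, 27, 25, 486], [306, 322, 27, 26, 517]]
[318. 235.][306. 218.][361. 317.][319. 331.]top [[389, 223, 23, 23, 415], [287, 245, 11, 4, 38], [316, 244, 10, 4, 34], [291, 253, 5, 3, 15], [390, 261, 23, 24, 415], [90, 390, 18, 11, 147], [22, 397, 31, 12, 290], [146, 399, 10, 7, 52], [103, 402, 6, 11, 48], [2, 405, 7, 8, 41], [54, 405, 14, 7, 77], [74, 408, 11, 6, 52], [55, 415, 9, 7, 44], [141, 414, 4, 5, 19], [82, 418, 6, 4, 18], [75, 422, 6, 6, 30], [26, 425, 23, 16, 92], [134, 424, 15, 11, 106], [51, 441, 17, 9, 60], [91, 444, 21, 24, 172], [0, 474, 4, 4, 14]]
[320. 237.][291. 238.][401. 234.][401. 272.][0.15434703 0.52867196 0.25289454] [-0.23680039 -0.51775719  0.02584172]
```

Only the two taken lids and the lidded pots differ; frame and nut look as at the start, and the other ware hasn't moved.

```bash
python3 -c "
from rig import ctrl
print(ctrl.sign_off())"
```

```text
the job is handed in; nothing more can be done
None
```

Job handed in: the nut, which has a reverse (left-hand) thread, was loosened about 110°, the frame swung open, lids set on both pots, the frame shut and the nut turned back to its hard stop; camera checks showed the other ware unmoved, at about 34 s on the clock.

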